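Bring up the tailstock of a bead lathe and clamp it

TASK

The tailstock of the little bead lathe is clamped well short of the orange rod held in the collet. Loosen its red clamp knob, slide the tailstock up along the bed until its pointed centre sits home in the drilled hole in the rod's end, gently enough that the rod is not pushed back into the collet, then tighten the knob firmly again. Leave the other things on the bench where they are.

Things in the scene. Friction and masses are not known exactly. Their poses are not given: they have to be found in the camera images.
- lathe: Bead lathe, fixed: bed 140 (x) x 480 (y) mm, top 52 mm above the table. Origin: on the table under the bed's middle; y axis from tailstock to headstock, -x the operator's side. Olive headstock with dark collet chuck at +y (top 152 mm above the table, y over 130 mm). Spindle line: x = +22 mm, 112 mm above the table. A hand rest stands before the rod at y 20 to 85 mm, top 115 mm above the table.
- tailstock (a joint): Olive tailstock's place on the bed (m), 0 to 0.2, growing towards the headstock (lathe +y). 0.6 to 1.3 kg; drags with 3 N when loose, immovable when clamped. Foot 60 mm long, 118 wide, top 66 mm above the table; barrel on the spindle line, 60 mm long, 36 wide, top 130 mm above the table; steel handwheel behind it, 52 mm, top 138 mm above the table.
- clamp (a joint): Angle of the red clamp knob (rad), growing clockwise seen from above (tightens), range 0 to 1.6. Below 0.5 the tailstock is free; then it bites and stiffens steadily (0.15 N m at 0.6, 0.2 N m at 1.2); firmly locked from 1.0. At 1.25 its bar points straight across the bed (lathe x). Stays where it is left. Starts tight, 1.15 to 1.4.
- clamp_grip (a point): Grip of the red knob standing on the tailstock's foot, operator's side: on its vertical axis, 101.5 mm above the table. The grip is an upright bar 50 mm long (x axis), 12 thick (y), 30 high (83.5 to 113.5 mm above the table) on a 28 mm hub. Axis 67 mm from the spindle line, 49 mm clear of the barrel's side. Holding the bar, one can also slide the tailstock.
- centre_tip (a point): Tip of the tailstock's steel 60 degree centre (cone 14 mm across, 12 mm long), pointing along lathe +y on the spindle line, 68 mm ahead of the clamp axis. It moves with the tailstock.
- blank (a joint): How far the orange rod is pushed into the collet (m): 0 when it stands out 85 mm from the collet's face, 0.04 when it stands out 45 mm. At the start 0 to 0.04. It is held by friction and slips inwards if pushed with more than about 18 N.
- blank_end (a point): Middle of the flat free end of the orange rod (18 mm diameter), which faces the tailstock along lathe -y, on the spindle line. A 5 mm centre hole is drilled here. y axis: along the rod, into it.
- blank_seat (a point): Where the centre's tip lies when it sits home in the rod's hole: on the spindle line, 4 mm inside the rod's end (lathe +y of blank_end). There the centre comes up against the rod.
- hex_key: Dark L-shaped hex key, 98 x 32 x 8 mm, lying on top of the headstock. Origin: under the middle of its long leg. Bystander.
- gouge: Turning gouge, wooden handle 28 mm thick, 260 mm long in all, lying on the table in front of the lathe. Origin: underside, middle of its length; x axis towards the blade. Bystander.
- caliper: Steel and black digital caliper, 200 mm long, 12 mm high, lying flat. Origin: underside, middle of its beam. Bystander.
- spray_can: White and blue spray can with a red nozzle, 53 mm diameter, 160 mm tall. Origin: centre of its underside. Bystander.
- jar: Amber glass jar with a steel cap, 68 mm diameter, 85 mm tall, behind the lathe. Origin: centre of its underside. Bystander.
- spool_red: Spool of red thread, 44 mm diameter, 66 mm tall, upright. Origin: centre of its underside. Bystander.
- spool_yellow: Spool of yellow thread, as the red one. Bystander.
- bead_tray: Shallow wooden tray of beads, 110 x 150 x 22 mm. Origin: centre of its underside. Bystander.

How it is judged:
By the outcome, as a careful person would: the job done as asked, in the order asked, and still so for the second after the job is handed in, with the robot touching nothing.
It also fails if it takes over 54 s, if anything falls off the work surface, if the arm or the gripper's body presses on something with over 40 N, if the wrist force passes 120 N, or if a joint passes its speed limit or range.

ROBOT

A 6-joint arm with a two-finger parallel gripper is mounted at the origin on the work surface. World frame = base frame: x ahead of the robot, y to its left, z up, the work surface at z = 0. Lengths are in m, angles in rad, forces in N, time in s.
With the tool pointing down it reaches from about 0.275 to 1 m from the base axis. Payload 8.4 kg.
Tool frame: the origin (TCP) lies midway between the tips of the shut fingers; the grasp point (between the pads) lies 19 mm behind it; z points along the fingers, y is the direction in which the jaws open and shut (so a half turn about z gives the same grasp; the last joint's range is limited). The gripper opens to 85 mm and grips with 20 to 120 N. Pads are 22 mm wide; open, the fingers measure 114 mm over their backs; the gripper's body (76 mm by 85 mm) begins 54 mm behind the grasp point. The pads swing forward as they close: fully open they stand 13 mm farther back than shut.
Start: joints at [-1.219, 0.353, 1.633, -0, 1.155, -0.002], TCP at [0.217, -0.586, 0.231] pointing down, gripper open.
Joint ranges: [-2.63, 2.63], [-0.92, 2.1], [0.06, 2.66], [-1.3, 4.44], [0, 2.69], [-3.02, 3.02]. Speed limits (rad/s): [2.22, 2.22, 2.79, 3.14, 3.14, 3.14].

INTERFACE

Orientations are given as a unit quaternion [x, y, z, w].
In Python, from rig import bot, vision gives the robot as it stands.
- The arm moves only by the shell command python3 -m creep 'ROWS' [OPENING] [FORCE]. ROWS is JSON, a list of rows, each a list of 6 numbers: the shift along the tool's x, y, z in mm, then the turn, a rotation vector about the tool's x, y, z in degrees. In form: [[tx, ty, tz, wx, wy, wz], ...]. A call has exactly 5 rows; each row shifts and turns the commanded pose from where the row before left it, along the tool's axes as they then stand; what a row does not reach is not made up. A row lasts 1/12 s, in which the tool goes at most 41.7 mm and 7.16 degrees, less where a joint would pass 70% of its speed; a pose out of reach is approached as far as the arm can. A call is refused whole if a number of a shift passes 41.7 or a number of a turn 7.16, either way. A call with a gripper value outside its range is refused whole. OPENING is the gripper command: -1 is shut, 1 is fully open, values between are in proportion, set as the call begins (- or left out, the last holds). The fingers move at their own pace and stop on an object; FORCE is the grip in N (left out, the last holds). Time passes only in rows, so rows that do not move let the fingers close, or fill a call up. It gives the time, the measured TCP pose, the force and the opening at its end, in the units of the state.
- bot.read_state(): the state, without advancing time (a new reading comes with each control period).
- vision.capture(name): name is "scene" or "top" or "wrist"; returns the picture (384x512x3 uint8, red, green, blue); there is no depth.
- vision.camera_params(name): a dict with "camera_matrix" (3x3 intrinsics, pixels), "k1" (the pictures are not rectified: a ray, as slopes to the right and down, at radius r is drawn at 1 + k1 r^2 times it, then the intrinsics apply), "rvec" (rotation vector, rad) and "tvec" (3), from world to camera coordinates, as OpenCV has them. Camera axes: x right, y down, z forward; pixel columns grow to the right and rows downward; lengths in m; the calibration is good to about 2 mm. A picture is of the moment at which its call begins: read the wrist's pose just before it. camera_params takes no time and is no camera call; for the wrist camera it gives the pose at the moment of the call.
- bot.job_done(): hands the job in, once; it reports no verdict.
The state is a dict: "t": time; "qpos": joint angles; "joint_vel": joint speeds; "joint_efforts": joint torques, N m; "ee_pos": TCP position; "orientation": TCP orientation; "wrist_force": force on the tool from outside, world axes, zero at the start; "wrist_torque": the same for the moment, N m; "opening": opening from 0.0 (shut) to 1.0 (fully open).
Only numpy, scipy, OpenCV 4.12 (cv2) and the standard library are available. Lean on these libraries where they do the work, as an engineer would, in place of code of your own. Each camera call takes 0.05 s, during which the arm holds its last target. There are 200 camera calls.

## Working session

There is one attempt and no reset: what is moved stays moved. The work goes in short steps, Python scripts to look and compute and a shell command to move; the robot and the scene stay as the last step left them, time stands still between calls to the robot, and variables do not carry over. Pictures are saved under pics/ and viewed, about 8 in all and at most 12, crops included, and the job is handed in when it is done.

```bash
mkdir -p pics; ls; cat > h.py <<'E'
import numpy as np, cv2
from rig import bot, vision
def snap(name,f):
    im=vision.capture(name); cv2.imwrite('pics/'+f,im[:,:,::-1]); return im
def cam(name):
    p=vision.camera_params(name); K=np.array(p['camera_matrix']); R=cv2.Rodrigues(np.array(p['rvec'],float))[0]; t=np.array(p['tvec'],float).ravel()
    return K,p['k1'],R,t
def ray(c,u,v):
    K,k,R,t=c
    xd=(u-K[0,2])/K[0,0]; yd=(v-K[1,2])/K[1,1]
    rd=np.hypot(xd,yd); r=rd
    for _ in range(30): r=rd/(1+k*r*r)
    s=r/rd if rd>0 else 1
    d=R.T@np.array([xd*s,yd*s,1]); return -R.T@t, d/np.linalg.norm(d)
def onz(c,u,v,z):
    o,d=ray(c,u,v); return o+d*(z-o[2])/d[2]
def proj(c,P):
    K,k,R,t=c; q=R@np.array(P,float)+t; x,y=q[:2]/q[2]; f=1+k*(x*x+y*y)
    return K[0,0]*x*f+K[0,2],K[1,1]*y*f+K[1,2]
E
python3 - <<'E'
from h import *
import cv2
a=snap('scene','s0.png'); b=snap('top','t0.png')
for n in('scene','top'): 
    c=cam(n); print(n,c[0].round(1).tolist(),c[1],(-c[2].T@c[3]).round(3))
print(bot.read_state())
E
```

```text
pics
scene [[355.1, 0.0, 251.5], [0.0, 355.1, 189.5], [0.0, 0.0, 1.0]] -0.023079154610252152 [1.247 0.177 1.202]
top [[396.2, 0.0, 254.3], [0.0, 396.2, 197.7], [0.0, 0.0, 1.0]] 0.015377773931578553 [0.37  0.046 1.223]
{'t': 0.1, 'qpos': array([-1.21941803e+00,  3.53604479e-01,  1.63405774e+00,  8.44085306e-06,
        1.15520600e+00, -2.39718131e-03]), 'joint_vel': array([-1.03660747e-05, -1.05412019e-03, -9.70454890e-04, -1.93546633e-04,
       -3.57943924e-04,  2.78968067e-04]), 'joint_efforts': array([ 2.47049120e-04, -6.06354690e+01, -3.42819107e+01,  6.94070150e-05,
        3.93959010e-03,  4.72186684e-05]), 'ee_pos': array([ 0.21638237, -0.58588946,  0.23062164]), 'orientation': array([ 9.84396214e-01,  1.75965017e-01, -1.06921575e-04, -6.28767358e-04]), 'wrist_force': array([1.02979876, 0.18558561, 0.70009652]), 'wrist_torque': array([ 0.0034305 ,  0.033373  , -0.03615122]), 'opening': 1.0003480201402666}
```

View pics/s0.png

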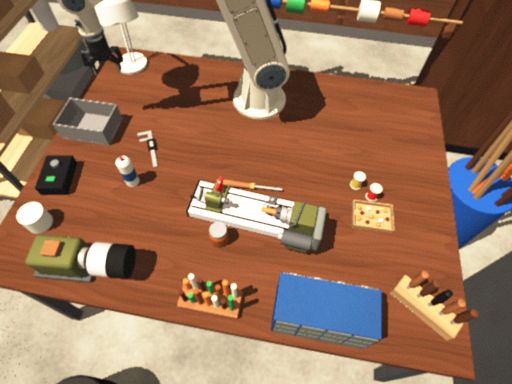

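View pics/t0.png

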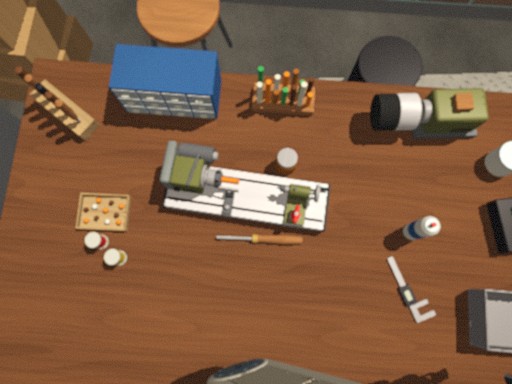

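Scene: the lathe lies across in front of the robot. In the top view the bed spans about (165,170)–(328,230), the red knob is at (296,213) and the orange rod at (230,180). Next: a zoomed crop and measurements.

```bash
python3 - <<'E'
from h import *
b=cv2.imread('pics/t0.png'); cr=b[135:245,155:340]
cv2.imwrite('pics/t0c.png',cv2.resize(cr,None,fx=4.3,fy=4.3,interpolation=cv2.INTER_CUBIC))
hsv=cv2.cvtColor(b,cv2.COLOR_BGR2HSV); c=cam('top')
def comp(m,n,z):
    k,l,st,ce=cv2.connectedComponentsWithStats(m.astype(np.uint8))
    for i in range(1,k):
        if st[i,4]>12:
            x,y=ce[i]
            if 155<x<340 and 135<y<245:
                ys,xs=np.where(l==i); w,v=np.linalg.eigh(np.cov(np.c_[xs,ys].T))
                print(n,st[i],ce[i].round(1),onz(c,x,y,z).round(4),v[:,1].round(2),np.sqrt(w).round(2))
H,S,V=[hsv[:,:,i].astype(int) for i in range(3)]
comp(((H<5)|(H>174))&(S>170)&(V>120),'red',.11)
comp((H>8)&(H<20)&(S>190)&(V>180),'or',.12)
m=((S<50)&(V>190)).astype(np.uint8); m[:135]=0;m[245:]=0;m[:,:155]=0;m[:,340:]=0
p=np.argwhere(m)[:,::-1].astype(np.float32); r=cv2.minAreaRect(p); print(r)
for q in cv2.boxPoints(r): print(q,onz(c,*q,.052).round(4))
E
```

```text
red [296 206   3   5  14] [297.1 208.1] [ 0.5808 -0.0588  0.11  ] [-0.12  0.99] [0.82 1.41]
red [291 212   8  11  36] [294.1 217.6] [ 0.553 -0.052  0.11 ] [0.39 0.92] [1.65 2.41]
or [222 177  16   6  55] [229.5 179.7] [0.6466 0.1404 0.12  ] [-0.99 -0.14] [1.01 4.57]
((245.99954223632812, 194.4930877685547), (87.22049713134766, 163.06561279296875), 86.02750396728516)
[161.64142 156.63602] [0.7199 0.3614 0.052 ]
[324.31525 145.33923] [ 0.7962 -0.1372  0.052 ]
[330.35767 232.35016] [ 0.5268 -0.1667  0.052 ]
[167.68384 243.64694] [0.4555 0.3098 0.052 ]
```

View pics/t0c.png

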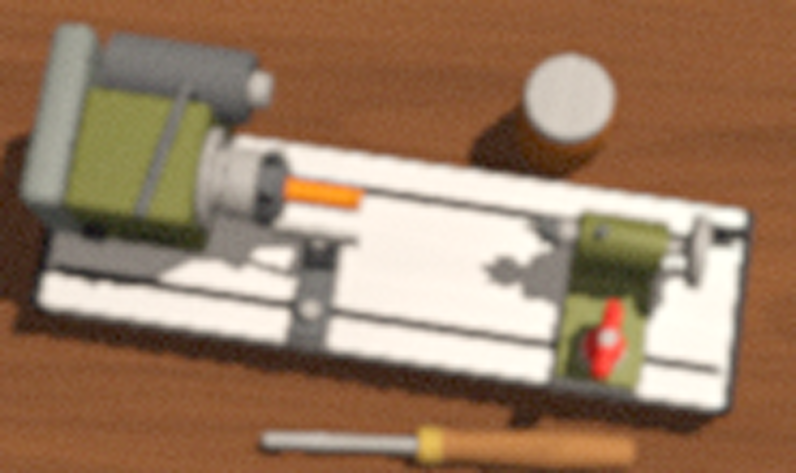

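Crop: near bed corners at (38,303) and (727,409), knob bar from (613,300) to (600,375), rod end at (360,197) and centre tip near (533,228).

```bash
python3 - <<'E'
from h import *
c=cam('top')
P=lambda u,v,z: onz(c,155+(u+.5)/4.3-.5,135+(v+.5)/4.3-.5,z)
nl,nr,fr=P(40,303,.052),P(726,408,.052),P(750,209,.052)
print('len',np.linalg.norm(nl-nr),'wid',np.linalg.norm(fr-nr))
ey=(nl-nr)/np.linalg.norm(nl-nr); ex=np.array([ey[1],-ey[0],0]); O=(nl+nr)/2+.07*ex
print('ang ey',np.degrees(np.arctan2(ey[1],ey[0])),'O',O)
L=lambda p: np.array([(p-O)@ex,(p-O)@ey])*1e3
k0,k1,km=P(613,300,.1135),P(600,375,.1135),P(607,338,.1135)
e,t=P(361,197,.112),P(535,228,.112)
print('barLen',np.linalg.norm(k0-k1),'bar ang world',np.degrees(np.arctan2(*(k0-k1)[[1,0]])))
for n,p in dict(k0=k0,k1=k1,km=km,end=e,tip=t,restn=P(305,352,.052)).items(): print(n,p.round(4),'lathe',L(p).round(1))
s=bot.read_state(); print('grip xyz expected',(O-0.045*ex+ey*((km-O)@ey)).round(4))
E
```

```text
len 0.4826898971617697 wid 0.14312346420484376
ang ey 85.7447649800871 O [0.62137896 0.08950662 0.052     ]
barLen 0.05107844428912696 bar ang world -6.353471191694366
k0 [ 0.591  -0.0581  0.1135] lathe [ -19.3 -149.5]
k1 [ 0.5403 -0.0525  0.1135] lathe [ -70.4 -147.6]
km [ 0.5652 -0.0557  0.1135] lathe [ -45.2 -148.9]
end [0.6483 0.1147 0.112 ] lathe [25.  27.1]
tip [ 0.6362 -0.0034  0.112 ] lathe [ 21.7 -91.6]
restn [0.5496 0.1475 0.052 ] lathe [-75.9  52.5]
grip xyz expected [ 0.5655 -0.0557  0.052 ]
```

```bash
R='[[31,-22.8,0,0,0,0],[31,-22.8,0,0,0,0],[31,-22.8,0,0,0,0],[31,-22.8,0,0,0,0],[31,-22.8,0,0,0,0]]' ; true
python3 -m creep '[[31,-22.8,0,0,0,0],[31,-22.8,0,0,0,0],[31,-22.8,0,0,0,0],[31,-22.8,0,0,0,0],[31,-22.8,0,0,0,0]]' 0 60
python3 -m creep '[[31,-22.8,0,0,0,0],[31,-22.8,0,0,0,0],[31,-22.8,0,0,0,0],[31,-22.8,0,0,0,0],[31,-22.8,0,0,0,0]]'
python3 -m creep '[[31,-22.8,0,0,0,0],[31,-22.8,0,0,0,0],[31,-22.8,0,0,0,0],[31,-22.8,0,0,0,0],[0,0,0,0,0,0]]'
python3 -m creep '[[0,0,0,0,0,6.6],[0,0,0,0,0,6.6],[0,0,0,0,0,6.6],[0,0,0,0,0,6.6],[0,0,0,0,0,0]]'
```

```text
t: 0.52
ee_pos: [0.3228, -0.4239, 0.231]
orientation: [0.984, 0.176, -0.0, -0.0]
wrist_force: [1.4, -0.3, -0.4]
opening: 0.5
t: 0.93
ee_pos: [0.4288, -0.2632, 0.2312]
orientation: [0.984, 0.176, -0.0, -0.0]
wrist_force: [0.7, -0.9, -0.1]
opening: 0.503
t: 1.35
ee_pos: [0.516, -0.1316, 0.2312]
orientation: [0.984, 0.178, 0.001, -0.001]
wrist_force: [0.1, 0.7, -0.2]
opening: 0.501
t: 1.77
ee_pos: [0.5127, -0.1366, 0.231]
orientation: [0.998, -0.056, -0.0, -0.0]
wrist_force: [0.5, 0.3, -0.1]
opening: 0.504
```

```bash

python3 -m creep '[[14.5,-28.8,0,0,0,0],[14.5,-28.8,0,0,0,0],[14.5,-28.9,0,0,0,0],[0,0,10,0,0,0],[0,0,0,0,0,0]]'
python3 - <<'E'
from h import *
print(bot.read_state()['ee_pos']); c=cam('wrist'); snap('wrist','w0.png')
print(c[0].round(0).tolist(),(-c[2].T@c[3]).round(4),c[2].round(2).tolist())
print('predicted knob',proj(c,[.5655,-.0557,.1135]),'end',proj(c,[.6483,.1147,.112]))
E
```

```text
t: 2.18
ee_pos: [0.5651, -0.0541, 0.2196]
orientation: [0.999, -0.051, -0.001, -0.0]
wrist_force: [0.1, 0.8, -0.3]
opening: 0.5
[ 0.56512405 -0.05406751  0.21957802]
[[317.0, 0.0, 257.0], [0.0, 317.0, 190.0], [0.0, 0.0, 1.0]] [ 0.6466 -0.0622  0.3613] [[-0.1, -0.99, 0.0], [-0.94, 0.1, 0.32], [-0.32, 0.03, -0.95]]
predicted knob (np.float64(259.018435377317), np.float64(187.2875519212964)) end (np.float64(27.6062719280728), np.float64(106.28019166541198))
```

View pics/w0.png

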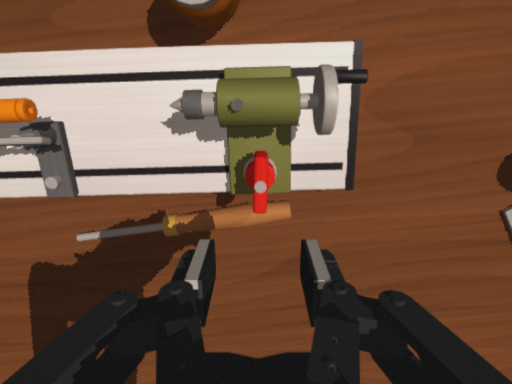

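Wrist view: knob cap at (260,187) against a predicted (259,187); centre tip at (171,104), rod end near (36,111), bar upright between the jaws.

```bash
python3 - <<'E'
from h import *
c=cam('wrist')
k,t,e,a,b=[onz(c,*q) for q in((260,187,.1135),(171,104,.112),(36,111,.112),(261,152,.1135),(260,212,.1135))]
ey=np.array([np.cos(np.radians(85.74)),np.sin(np.radians(85.74)),0]); print(k,t,e,'tip-knob',(t-k)@ey,'end-tip',(e-t)@ey,'x',((t-k)[0]*ey[1]-(t-k)[1]*ey[0]),((e-t)[0]*ey[1]-(e-t)[1]*ey[0]))
print(np.linalg.norm(a-b),np.degrees(np.arctan2(*(a-b)[[1,0]])),(a+b)/2)
for y0,y1,x in ((44,78,(60,340)),): pass
# bed edge slope at z .052: far edge pts
p,q=onz(c,10,197,.052),onz(c,220,192,.052); print('edge ang',np.degrees(np.arctan2(*(p-q)[[1,0]])))
p,q=onz(c,10,52,.052),onz(c,345,42,.052); print('edge ang',np.degrees(np.arctan2(*(p-q)[[1,0]])))
E
```

```text
[ 0.56492261 -0.05738554  0.1135    ] [0.6377448  0.00349367 0.112     ] [0.6438384  0.10859637 0.112     ] tip-knob 0.06612043864630868 end-tip 0.10526496687175396 x 0.06809874066551919 -0.0017305320339801606
0.05150780608250795 -6.634305027537539 [ 0.56836082 -0.05813123  0.1135    ]
edge ang 85.5079600103666
edge ang 85.45831876876015
```

```bash

python3 -m creep '[[0,1,27,0,0,0],[0,0,27,0,0,0],[0,0,27,0,0,0],[0,0,27,0,0,0],[0,0,0,0,0,0]]'
python3 -m creep '[[0,0,12,0,0,0],[0,0,12,0,0,0],[0,0,2,0,0,0],[0,0,0,0,0,0],[0,0,0,0,0,0]]'
python3 -m creep '[[0,0,0,0,0,0],[0,0,0,0,0,0],[0,0,0,0,0,0],[0,0,0,0,0,0],[0,0,0,0,0,0]]' -1 60
python3 -c "
from h import *
s=bot.read_state();print(s['qpos'],s['wrist_force'],s['wrist_torque'],s['ee_pos'])"
```

```text
t: 2.65
ee_pos: [0.5614, -0.057, 0.109]
orientation: [0.999, -0.053, -0.004, -0.0]
wrist_force: [-1.7, -0.3, -0.6]
opening: 0.502
t: 3.07
ee_pos: [0.5659, -0.0563, 0.088]
orientation: [0.999, -0.053, 0.0, 0.0]
wrist_force: [0.6, 0.0, 0.3]
opening: 0.499
t: 3.48
ee_pos: [0.5659, -0.0562, 0.0881]
orientation: [0.999, -0.053, 0.001, 0.0]
wrist_force: [-1.0, -0.5, 5.3]
opening: 0.131
[-1.01609366e-01  4.41936848e-01  1.86948091e+00 -1.54797269e-04
  8.29026475e-01  1.57619304e+00] [-0.99940972 -0.4698157   5.28649029] [-0.12828127  0.18842451 -0.0712014 ] [ 0.56592487 -0.05623352  0.08811684]
```

```bash

python3 -m creep '[[0,0,0,0,0,-4],[0,0,0,0,0,-4],[0,0,0,0,0,-4],[0,0,0,0,0,-4],[0,0,0,0,0,0]]'
python3 -m creep '[[0,0,0,0,0,-4],[0,0,0,0,0,-4],[0,0,0,0,0,-4],[0,0,0,0,0,-4],[0,0,0,0,0,-4]]'
python3 -m creep '[[0,0,0,0,0,-4],[0,0,0,0,0,-4],[0,0,0,0,0,-4],[0,0,0,0,0,-4],[0,0,0,0,0,-4]]'
python3 -m creep '[[0,0,0,0,0,-2],[0,0,0,0,0,0],[0,0,0,0,0,0],[0,0,0,0,0,0],[0,0,0,0,0,0]]'
python3 -c "
from h import *
s=bot.read_state();print(s['qpos'],s['wrist_force'],s['wrist_torque'],s['ee_pos'])"
```

```text
t: 3.9
ee_pos: [0.5659, -0.0563, 0.0881]
orientation: [0.996, 0.088, 0.001, 0.0]
wrist_force: [-1.1, -0.6, 6.2]
opening: 0.129
t: 4.32
ee_pos: [0.5659, -0.0564, 0.0881]
orientation: [0.966, 0.259, 0.0, 0.0]
wrist_force: [-1.0, -1.5, 5.4]
opening: 0.131
t: 4.73
ee_pos: [0.5659, -0.0564, 0.0881]
orientation: [0.906, 0.423, 0.0, 0.0]
wrist_force: [-0.6, -1.6, 5.8]
opening: 0.127
t: 5.15
ee_pos: [0.566, -0.0564, 0.0881]
orientation: [0.899, 0.438, 0.0, 0.001]
wrist_force: [-1.4, -1.7, 5.4]
opening: 0.13
[-1.01693268e-01  4.42047378e-01  1.86945400e+00 -5.77319990e-04
  8.28852239e-01  5.63598419e-01] [-1.397089   -1.73409848  5.43824146] [-0.26683069  0.14950113  0.14852162] [ 0.56596536 -0.05639291  0.08806284]
```

```bash

python3 -m creep '[[2.5,-1.66,0,0,0,0],[4.16,-2.77,0,0,0,0],[5,-3.32,0,0,0,0],[5,-3.32,0,0,0,0],[0,0,0,0,0,0]]'
python3 -m creep '[[6.25,-4.15,0,0,0,0],[8.33,-5.53,0,0,0,0],[8.33,-5.53,0,0,0,0],[8.33,-5.53,0,0,0,0],[8.33,-5.53,0,0,0,0]]'
python3 -m creep '[[6.25,-4.15,0,0,0,0],[4.16,-2.77,0,0,0,0],[0,0,0,0,0,0],[0,0,0,0,0,0],[0,0,0,0,0,0]]'
python3 - <<'E'
from h import *
s=bot.read_state();print(s['wrist_force'],s['wrist_torque'],s['ee_pos'])
c=cam('wrist'); snap('wrist','w1.png')
E
```

```text
t: 5.57
ee_pos: [0.5675, -0.0355, 0.0881]
orientation: [0.899, 0.438, 0.001, 0.0]
wrist_force: [-0.9, 2.3, 5.9]
opening: 0.129
t: 5.98
ee_pos: [0.571, 0.0111, 0.0881]
orientation: [0.899, 0.438, 0.0, 0.0]
wrist_force: [-3.1, -3.3, 7.0]
opening: 0.13
t: 6.4
ee_pos: [0.572, 0.0244, 0.0881]
orientation: [0.899, 0.438, 0.0, -0.0]
wrist_force: [-2.3, 3.2, 7.0]
opening: 0.129
[-2.26892733  3.24371578  7.0403329 ] [0.58553947 0.41747986 0.19975139] [0.5719851  0.0243785  0.08807502]
```

View pics/w1.png

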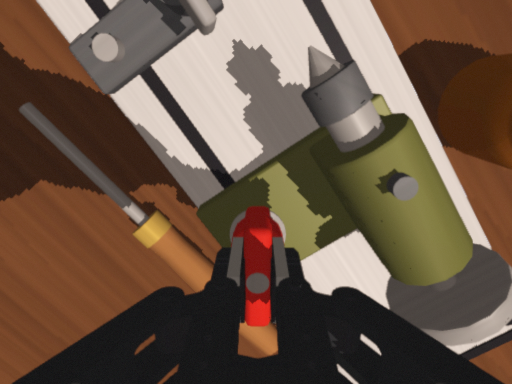

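The tailstock is free and moving with the tool: 81 mm done, tip at (312,47) in view. About 28–31 mm remain.

```bash

python3 -m creep '[[3.33,-2.21,0,0,0,0],[4.16,-2.77,0,0,0,0],[4.16,-2.77,0,0,0,0],[3.33,-2.21,0,0,0,0],[0,0,0,0,0,0]]'
python3 - <<'E'
from h import *
s=bot.read_state();print(s['wrist_force'],s['wrist_torque'],s['ee_pos'])
for n in('top','scene'):
    snap(n,n+'2.png')
a=cv2.imread('pics/top2.png')[150:220,200:300]; b=cv2.imread('pics/scene2.png')[175:245,195:295]
cv2.imwrite('pics/c2.png',cv2.resize(np.hstack([a,b]),None,fx=4,fy=4,interpolation=cv2.INTER_CUBIC))
E
```

```text
t: 6.87
ee_pos: [0.5733, 0.0421, 0.0881]
orientation: [0.899, 0.438, 0.0, 0.0]
wrist_force: [-1.6, 1.2, 7.1]
opening: 0.126
[-1.5904843   1.16213621  7.14217122] [0.30608174 0.44351494 0.09893752] [0.57329533 0.04208426 0.08807093]
```

View pics/c2.png

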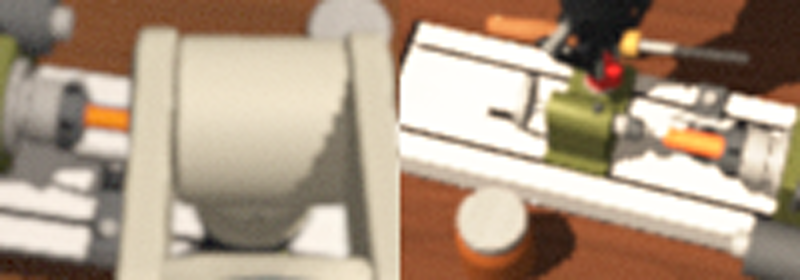

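The scene crop shows the tip at about (655,138) and the rod end at (667,140), a gap of roughly 10 mm. I'll creep in from here with force checks.

```bash

python3 -m creep '[[0.42,-0.28,0,0,0,0],[0.42,-0.28,0,0,0,0],[0.42,-0.28,0,0,0,0],[0.42,-0.28,0,0,0,0],[0.42,-0.28,0,0,0,0]]'
python3 -m creep '[[0.42,-0.28,0,0,0,0],[0.42,-0.28,0,0,0,0],[0.42,-0.28,0,0,0,0],[0.42,-0.28,0,0,0,0],[0.42,-0.28,0,0,0,0]]'
python3 -m creep '[[0.17,-0.11,0,0,0,0],[0.17,-0.11,0,0,0,0],[0.17,-0.11,0,0,0,0],[0.17,-0.11,0,0,0,0],[0.17,-0.11,0,0,0,0]]'
```

```text
t: 7.38
ee_pos: [0.5734, 0.0437, 0.0881]
orientation: [0.899, 0.438, -0.0, 0.0]
wrist_force: [-3.8, -2.7, 7.7]
opening: 0.127
t: 7.8
ee_pos: [0.5736, 0.0463, 0.0881]
orientation: [0.899, 0.438, -0.0, 0.0]
wrist_force: [-2.0, -2.1, 7.3]
opening: 0.129
t: 8.22
ee_pos: [0.5737, 0.0472, 0.0881]
orientation: [0.899, 0.438, -0.0, 0.0]
wrist_force: [-4.1, -3.0, 7.2]
opening: 0.127
```

```bash

python3 -m creep '[[0.17,-0.11,0,0,0,0],[0.17,-0.11,0,0,0,0],[0.17,-0.11,0,0,0,0],[0.17,-0.11,0,0,0,0],[0.17,-0.11,0,0,0,0]]'
python3 -m creep '[[0.17,-0.11,0,0,0,0],[0.17,-0.11,0,0,0,0],[0.17,-0.11,0,0,0,0],[0.17,-0.11,0,0,0,0],[0.17,-0.11,0,0,0,0]]'
python3 -m creep '[[0.17,-0.11,0,0,0,0],[0.17,-0.11,0,0,0,0],[0.17,-0.11,0,0,0,0],[0.17,-0.11,0,0,0,0],[0.17,-0.11,0,0,0,0]]'
```

```text
t: 8.63
ee_pos: [0.5737, 0.0482, 0.0881]
orientation: [0.899, 0.438, -0.0, 0.0]
wrist_force: [-2.0, -3.4, 7.3]
opening: 0.126
t: 9.05
ee_pos: [0.5738, 0.0493, 0.088]
orientation: [0.899, 0.438, -0.0, 0.0]
wrist_force: [-2.8, -2.8, 8.1]
opening: 0.135
t: 9.47
ee_pos: [0.5739, 0.0503, 0.0881]
orientation: [0.899, 0.438, -0.0, 0.0]
wrist_force: [-2.8, -2.5, 7.6]
opening: 0.128
```

```bash

python3 -m creep '[[0.08,-0.055,0,0,0,0],[0.08,-0.055,0,0,0,0],[0.08,-0.055,0,0,0,0],[0.08,-0.055,0,0,0,0],[0.08,-0.055,0,0,0,0]]'
python3 -m creep '[[0.08,-0.055,0,0,0,0],[0.08,-0.055,0,0,0,0],[0.08,-0.055,0,0,0,0],[0.08,-0.055,0,0,0,0],[0.08,-0.055,0,0,0,0]]'
python3 -m creep '[[0.08,-0.055,0,0,0,0],[0.08,-0.055,0,0,0,0],[0.08,-0.055,0,0,0,0],[0.08,-0.055,0,0,0,0],[0.08,-0.055,0,0,0,0]]'
```

```text
t: 9.88
ee_pos: [0.5739, 0.0508, 0.088]
orientation: [0.899, 0.438, -0.0, 0.0]
wrist_force: [-3.9, -3.2, 8.2]
opening: 0.129
t: 10.3
ee_pos: [0.574, 0.0513, 0.0881]
orientation: [0.899, 0.438, -0.0, 0.0]
wrist_force: [-2.6, -3.8, 7.6]
opening: 0.129
t: 10.72
ee_pos: [0.574, 0.0517, 0.0881]
orientation: [0.899, 0.438, -0.0, 0.0]
wrist_force: [-2.9, -2.6, 6.4]
opening: 0.129
```

```bash

python3 -m creep '[[0.08,-0.055,0,0,0,0],[0.08,-0.055,0,0,0,0],[0.08,-0.055,0,0,0,0],[0.08,-0.055,0,0,0,0],[0.08,-0.055,0,0,0,0]]'
python3 -m creep '[[0.08,-0.055,0,0,0,0],[0.08,-0.055,0,0,0,0],[0.08,-0.055,0,0,0,0],[0.08,-0.055,0,0,0,0],[0.08,-0.055,0,0,0,0]]'
```

```text
t: 11.13
ee_pos: [0.574, 0.0522, 0.088]
orientation: [0.899, 0.438, -0.0, 0.0]
wrist_force: [-2.9, -3.3, 8.3]
opening: 0.126
t: 11.55
ee_pos: [0.5741, 0.0527, 0.0881]
orientation: [0.899, 0.438, -0.0, 0.0]
wrist_force: [-2.1, -3.6, 7.2]
opening: 0.126
```

```bash

python3 -m creep '[[0.08,-0.055,0,0,0,0],[0.08,-0.055,0,0,0,0],[0.08,-0.055,0,0,0,0],[0.08,-0.055,0,0,0,0],[0.08,-0.055,0,0,0,0]]'
python3 -m creep '[[0.08,-0.055,0,0,0,0],[0.08,-0.055,0,0,0,0],[0.08,-0.055,0,0,0,0],[0.08,-0.055,0,0,0,0],[0.08,-0.055,0,0,0,0]]'
```

```text
t: 11.97
ee_pos: [0.5741, 0.0532, 0.0881]
orientation: [0.899, 0.438, -0.0, 0.0]
wrist_force: [-2.7, -3.5, 7.2]
opening: 0.131
t: 12.38
ee_pos: [0.5741, 0.0537, 0.0881]
orientation: [0.899, 0.438, -0.0, 0.0]
wrist_force: [-2.6, -2.8, 7.8]
opening: 0.131
```

```bash

python3 -m creep '[[0.08,-0.055,0,0,0,0],[0.08,-0.055,0,0,0,0],[0.08,-0.055,0,0,0,0],[0.08,-0.055,0,0,0,0],[0.08,-0.055,0,0,0,0]]'
python3 -m creep '[[0.08,-0.055,0,0,0,0],[0.08,-0.055,0,0,0,0],[0.08,-0.055,0,0,0,0],[0.08,-0.055,0,0,0,0],[0.08,-0.055,0,0,0,0]]'
```

```text
t: 12.8
ee_pos: [0.5742, 0.0541, 0.088]
orientation: [0.899, 0.438, -0.0, 0.0]
wrist_force: [-3.2, -2.8, 7.4]
opening: 0.126
t: 13.22
ee_pos: [0.5742, 0.0546, 0.0881]
orientation: [0.899, 0.438, -0.0, 0.0]
wrist_force: [-1.8, -2.2, 7.9]
opening: 0.131
```

```bash

python3 -m creep '[[0.08,-0.055,0,0,0,0],[0.08,-0.055,0,0,0,0],[0.08,-0.055,0,0,0,0],[0.08,-0.055,0,0,0,0],[0.08,-0.055,0,0,0,0]]'
python3 -m creep '[[0.08,-0.055,0,0,0,0],[0.08,-0.055,0,0,0,0],[0.08,-0.055,0,0,0,0],[0.08,-0.055,0,0,0,0],[0.08,-0.055,0,0,0,0]]'
```

```text
t: 13.63
ee_pos: [0.5743, 0.0551, 0.0881]
orientation: [0.899, 0.438, -0.0, 0.0]
wrist_force: [-3.3, -2.7, 8.1]
opening: 0.127
t: 14.05
ee_pos: [0.5742, 0.0554, 0.088]
orientation: [0.899, 0.438, -0.0, 0.0]
wrist_force: [-2.6, -3.8, 7.3]
opening: 0.129
```

```bash
python3 - <<'E'
from h import *
s=bot.read_state();print(s['wrist_force'],s['wrist_torque'],s['ee_pos'])
def rod(f):
    hsv=cv2.cvtColor(cv2.imread(f),cv2.COLOR_BGR2HSV).astype(int); H,S,V=hsv[...,0],hsv[...,1],hsv[...,2]
    m=((H>8)&(H<20)&(S>190)&(V>180))
    l,st,ce=cv2.connectedComponentsWithStats(m.astype(np.uint8))[1:]
    return [(a.tolist(),b.round(2)) for a,b in zip(st[1:],ce[1:]) if a[4]>25 and 150<a[1]<250 and 200<a[0]<300]
snap('scene','scene3.png')
for f in('s0','scene2','scene3'): print(f,rod('pics/%s.png'%f))
b=cv2.imread('pics/scene3.png')[185:235,225:300]
cv2.imwrite('pics/c3.png',cv2.resize(b,None,fx=8,fy=8,interpolation=cv2.INTER_CUBIC))
E
```

```text
[-2.55043328 -3.84237569  7.31257813] [-0.64886255  0.49601689  0.13114575] [0.57424165 0.05539511 0.08802744]
s0 []
scene2 []
scene3 []
```

View pics/c3.png

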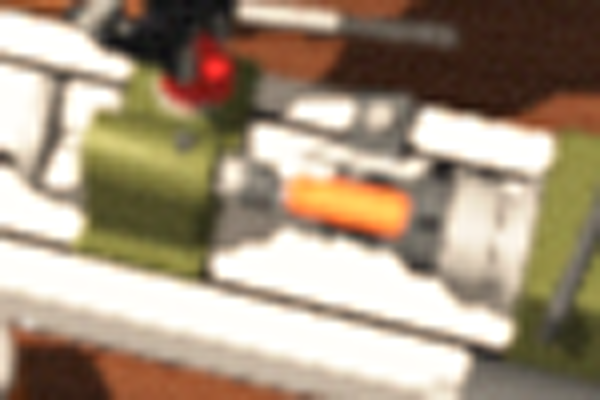

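The cone is now right at the rod's end (rod from x≈285 to 412 in the crop). I'll check numerically whether the rod has shifted, then creep on one call at a time.

```bash
cat >> h.py <<'E'
def rodspan(f):
    im=cv2.imread('pics/'+f).astype(float); B,G,R=im[...,0],im[...,1],im[...,2]; c=cam('scene')
    o=np.array([.6448,.1117,.112]); ey=np.array([np.cos(np.radians(85.6)),np.sin(np.radians(85.6)),0])
    s=np.arange(-.03,.08,.0005); uv=np.array([proj(c,o+[0,0,.004]+ey*x) for x in s],np.float32)
    v=cv2.remap((R-B).astype(np.float32),uv[:,:1],uv[:,1:],cv2.INTER_LINEAR).ravel(); h=v.max()/2; i=np.where(v>h)[0]
    return v.max(), s[i[0]]*1e3, s[i[-1]]*1e3
E
python3 -c "
from h import *
for f in('s0.png','scene2.png','scene3.png'): print(f,rodspan(f))"
python3 -m creep '[[0.08,-0.055,0,0,0,0],[0.08,-0.055,0,0,0,0],[0.08,-0.055,0,0,0,0],[0.08,-0.055,0,0,0,0],[0.08,-0.055,0,0,0,0]]'
```

```text
s0.png (np.float32(161.13574), np.float64(5.500000000000033), np.float64(57.00000000000008))
scene2.png (np.float32(171.2793), np.float64(5.000000000000032), np.float64(56.50000000000008))
scene3.png (np.float32(172.18164), np.float64(1.500000000000029), np.float64(56.50000000000008))
t: 14.52
ee_pos: [0.5743, 0.0556, 0.088]
orientation: [0.899, 0.438, -0.0, 0.001]
wrist_force: [-2.3, -5.4, 7.8]
opening: 0.128
```

```bash

python3 -m creep '[[0.08,-0.055,0,0,0,0],[0.08,-0.055,0,0,0,0],[0.08,-0.055,0,0,0,0],[0.08,-0.055,0,0,0,0],[0.08,-0.055,0,0,0,0]]'
```

```text
t: 14.93
ee_pos: [0.5743, 0.0558, 0.088]
orientation: [0.899, 0.438, -0.0, 0.001]
wrist_force: [-3.8, -7.4, 7.5]
opening: 0.128
```

```bash

python3 -m creep '[[0.08,-0.055,0,0,0,0],[0.08,-0.055,0,0,0,0],[0.08,-0.055,0,0,0,0],[0,0,0,0,0,0],[0,0,0,0,0,0]]'
```

```text
t: 15.35
ee_pos: [0.5743, 0.0559, 0.0881]
orientation: [0.899, 0.438, -0.0, 0.001]
wrist_force: [-3.0, -7.8, 7.7]
opening: 0.127
```

```bash

python3 -m creep '[[0.08,-0.055,0,0,0,0],[0.08,-0.055,0,0,0,0],[0.08,-0.055,0,0,0,0],[0.08,-0.055,0,0,0,0],[0.08,-0.055,0,0,0,0]]'
python3 - <<'E'
from h import *
s=bot.read_state();print(s['wrist_force'],s['wrist_torque'],s['ee_pos'],s['orientation'])
snap('scene','scene4.png'); print(rodspan('scene4.png'))
E
```

```text
t: 15.77
ee_pos: [0.5743, 0.0561, 0.088]
orientation: [0.899, 0.438, -0.001, 0.001]
wrist_force: [-3.1, -10.2, 8.1]
opening: 0.125
[ -3.05521703 -10.2420888    8.13613643] [-1.70919601  0.40060502  0.00628226] [0.57431335 0.05605913 0.08804176] [ 8.99087492e-01  4.37767297e-01 -5.61894304e-04  1.07700712e-03]
(np.float32(172.09473), np.float64(2.0000000000000293), np.float64(56.50000000000008))
```

```bash

python3 -m creep '[[0,0,0,0,0,3],[0,0,0,0,0,3],[0,0,0,0,0,3],[0,0,0,0,0,3],[0,0,0,0,0,3]]'
python3 -m creep '[[0,0,0,0,0,4],[0,0,0,0,0,4],[0,0,0,0,0,4],[0,0,0,0,0,4],[0,0,0,0,0,4]]'
python3 -m creep '[[0,0,0,0,0,4],[0,0,0,0,0,4],[0,0,0,0,0,4],[0,0,0,0,0,4],[0,0,0,0,0,4]]'
python3 -m creep '[[0,0,0,0,0,4],[0,0,0,0,0,2],[0,0,0,0,0,0],[0,0,0,0,0,0],[0,0,0,0,0,0]]'
python3 - <<'E'
from h import *
s=bot.read_state();print(s['wrist_force'],s['wrist_torque'],s['ee_pos'],s['orientation'],s['qpos'])
E
```

```text
t: 16.23
ee_pos: [0.5743, 0.0561, 0.0881]
orientation: [0.949, 0.316, -0.0, 0.001]
wrist_force: [-3.2, -10.3, 7.9]
opening: 0.13
t: 16.65
ee_pos: [0.5743, 0.0562, 0.0881]
orientation: [0.989, 0.146, -0.0, 0.001]
wrist_force: [-3.2, -10.1, 9.3]
opening: 0.127
t: 17.07
ee_pos: [0.5743, 0.0562, 0.0881]
orientation: [1.0, -0.028, -0.0, 0.001]
wrist_force: [-3.0, -9.0, 9.5]
opening: 0.127
t: 17.48
ee_pos: [0.5743, 0.0562, 0.0881]
orientation: [0.997, -0.079, 0.0, 0.001]
wrist_force: [-3.0, -8.9, 8.5]
opening: 0.131
[-3.00941683 -8.94752515  8.52275968] [-1.54872639  0.48285542 -0.09467168] [0.57431697 0.05623641 0.08811356] [ 9.96847829e-01 -7.93303373e-02  5.06610267e-05  1.04938359e-03] [ 0.09624596  0.45306814  1.84999106 -0.00280191  0.83880241  1.82774289]
```

```bash

python3 -m creep '[[0,0.3,0,0,0,0],[0,0.3,0,0,0,0],[0,0.3,0,0,0,0],[0,0.3,0,0,0,0],[0,0,0,0,0,0]]'
python3 -m creep '[[0,0,0,0,0,0],[0,0,0,0,0,0],[0,0,0,0,0,0],[0,0,0,0,0,0],[0,0,0,0,0,0]]' 0
python3 -m creep '[[0,0,-10,0,0,0],[0,0,-25,0,0,0],[0,0,-30,0,0,0],[0,0,-35,0,0,0],[0,0,-30,0,0,0]]'
python3 -m creep '[[0,38,0,0,0,0],[0,38,0,0,0,0],[0,0,0,0,0,0],[0,0,0,0,0,0],[0,0,0,0,0,0]]'
python3 - <<'E'
from h import *
c=cam('wrist'); snap('wrist','w5.png'); snap('scene','scene5.png'); print(rodspan('scene5.png'))
np.save('cw.npy',np.array([c[0],c[2],np.tile(c[3],(3,1))])); print(c[1], bot.read_state()['wrist_force'])
E
```

```text
t: 17.9
ee_pos: [0.5743, 0.0561, 0.0881]
orientation: [0.997, -0.08, 0.0, 0.0]
wrist_force: [-4.1, -2.5, 7.5]
opening: 0.131
t: 18.32
ee_pos: [0.5742, 0.0566, 0.0872]
orientation: [0.997, -0.08, -0.0, -0.0]
wrist_force: [-0.5, -0.1, 0.9]
opening: 0.502
t: 18.73
ee_pos: [0.5742, 0.0565, 0.2199]
orientation: [0.997, -0.08, 0.0, -0.0]
wrist_force: [0.9, -0.4, 0.8]
opening: 0.501
t: 19.15
ee_pos: [0.5622, -0.0185, 0.2178]
orientation: [0.997, -0.08, 0.0, -0.0]
wrist_force: [-0.3, 0.7, 0.1]
opening: 0.504
(np.float32(166.83789), np.float64(2.0000000000000293), np.float64(56.50000000000008))
-0.017929000026615412 [ 0.42357506  0.16818282 -0.4222594 ]
```

View pics/w5.png

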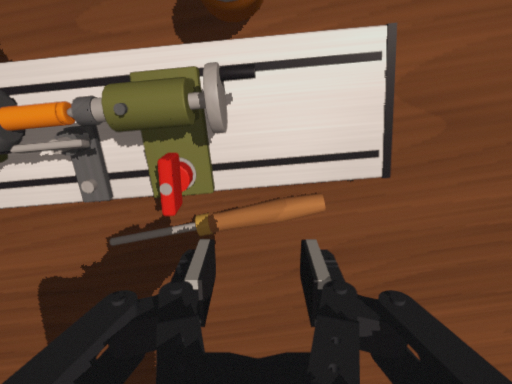

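Centre seems engaged with the rod at (72,111). Bar runs from (169,154) to (171,213). I'll check the angle, distances and rod position.

```bash
python3 - <<'E'
from h import *
c=cam('wrist'); A=85.6
a,b=onz(c,169,154,.1135),onz(c,171,213,.1135)
e1,e2=onz(c,35,192,.052),onz(c,380,177,.052); f1,f2=onz(c,60,60,.052),onz(c,380,27,.052)
bar=np.degrees(np.arctan2(*(a-b)[[1,0]]))
print('bar',bar,'len',np.linalg.norm(a-b),'knob angle',1.25+np.radians(A-90-bar))
ey=np.array([np.cos(np.radians(A)),np.sin(np.radians(A)),0]); k=onz(c,166.5,187.5,.1135)
e=onz(c,72,111,.121)
print('knob',k,'end-knob (want 64)',(e-k)@ey*1e3)
w=cv2.imread('pics/w5.png')[60:220,0:230]; cv2.imwrite('pics/c5.png',cv2.resize(w,None,fx=3.4,fy=3.4,interpolation=cv2.INTER_CUBIC))
E
```

```text
bar -12.246436409323708 len 0.050338140557839514 knob angle 1.38694614989106
knob [0.57532272 0.0550927  0.1135    ] end-knob (want 64) 56.9780177211022
```

View pics/c5.png

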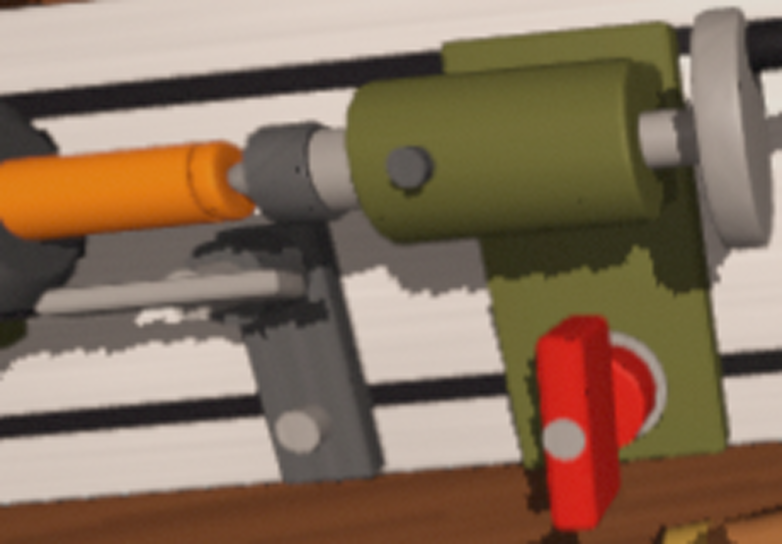

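```bash
python3 - <<'E'
from h import *
c=cam('wrist'); A=np.radians(85.6); ey=np.array([np.cos(A),np.sin(A),0]); ex=np.array([ey[1],-ey[0],0])
k=onz(c,166.5,187.5,.1135); k[2]=.112
for n,d in (('cone base',56),('rod end if home',64),('tip',68)): 
    p=np.array(proj(c,k+.067*ex+d/1e3*ey)); print(n,p.round(1),'crop',((p-[0,60])*3.4).round(0))
E
```

```text
cone base [ 79.6 109.3] crop [271. 168.]
rod end if home [ 69.4 110.3] crop [236. 171.]
tip [ 64.3 110.8] crop [219. 173.]
```

```bash
python3 -c "
from h import *
print(bot.job_done(), bot.read_state()['t'])"
```

```text
the job is handed in; nothing more can be done
the job is handed in; nothing more can be done
```

I loosened the red knob by about 58°, slid the tailstock about 112.5 mm up the bed and stopped when the centre touched the rod. With it held there I turned the knob tight again, then let go and backed away. The job is handed in, at about 19 s on the clock out of 54 s; it reports no verdict.

**Push on the rod:** the wrist force rose from about 3 N of drag to about 10 N. That puts roughly 7 N on the rod, well under the 18 N at which it slips.

**Rod:** it did not move. Its collet end reads 56.5 mm along the spindle line in the images before, during and after contact. The free-end reading changed from 5 to 2 mm only as the steel centre came up beside it. That shift is towards the tailstock, so the rod was not pushed in.

**Centre:** it sits home to within about 1 mm. In the last wrist picture the cone enters the rod at x = 235 px in the crop, and 236 px is where it should be when fully seated. An earlier check gave 57 mm instead of 64 mm from knob axis to rod end. I had used the wrong height and a poorly chosen pixel for it, so I replaced it with this one.

**Knob:** it stands at about 1.33 rad by the tool's angle and 1.39 rad by the image, so the two disagree slightly. Both are well above the 1.0 rad lock point.

**At hand-in:** the gripper was open and clear of everything. I moved nothing else on the bench, though I did not measure those things again.

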